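Pry the retaining ring off a jewellery turntable spindle

TASK

The round velvet tray of this display turntable has to come off for restocking, so its sprung steel retaining ring must come out of the spindle groove. Take the hooked pick from its stand, hook the ring's bridge with it and gently draw the ring off the spindle without pressing hard on the tray or spindle or touching the ring with the fingers, and leave the ring lying on the tray fully clear of the spindle. Then put the pick back upright in its stand, and leave the other things on the counter where they are.

Things in the scene. Friction and masses are not known exactly. Their poses are not given: they have to be found in the camera images.
- spindle (a point): Fixed brass-coloured spindle of the turntable; this point is on its vertical axis at half height of the ring's groove, 49.5 mm above the counter. From below: shoulder 36 mm in diameter, 42 to 47 mm above the counter; groove core 24 mm in diameter; head 32 mm in diameter, from 53.5 to 63.5 mm above the counter, nothing above it.
- tray (a point): Fixed round red velvet tray around the spindle; this point is the centre of its floor, 42 mm above the counter. Hard floor, 252 mm in diameter inside a gold rim that ends 52 mm above the counter. It does not turn.
- clip_center (a point): Sprung retaining ring, an open horseshoe of 5 mm grey steel wire, about 63 x 48 mm, 40 g. This point: centre of its shaft hole, at mid thickness; at the start it lies at spindle. z up; x points from the hole to the bridge (cross bar), the opening is towards -x. Two sprung side jaws grip the core. Drawn along +x it lets go after some 10 mm at roughly 7 to 13 N, then slides freely.
- clip_bridge (a point): Middle of the inner face (towards the spindle) of the ring's bridge, 32 mm from the ring's centre along x, at mid thickness; axes as the ring. The bridge is 5 mm thick in x. Between it and the spindle's shoulder is a pocket 14 mm long in x, 30 mm wide in y, open from above down to the tray. Under the bridge, between its two end feet, is a gap 5 mm high and 30 mm wide.
- pick_grip (a point): Hooked pick, 110 g, upright in its stand; this point is the centre of its square black handle (16 x 16 mm, 64 mm high, sides along its x and y). z up along the handle; the hook's toe points to the pick's +x. The handle's lower end stands on a brass collar, 46 x 40 x 6 mm, whose underside is 40 mm below this point.
- pick_collar (a point): Underside of the pick's collar, on the handle axis. A straight steel blade, 5 mm (x) by 6 mm (y), hangs from it along the axis; a toe at its end, 3.5 mm thick, reaches 6.5 mm from the axis to +x. The blade is clamped at a length that differs each time and is not measured: its tip is 50 to 86 mm below this point. Pushed endwise it gives 1 mm per 5 N, up to 4 mm.
- stand_seat (a point): Fixed dark wooden pick stand, about 84 x 74 mm, 105 mm high; its well, open above, is 30 mm in x, 26 mm in y, 93 mm deep, centred 2 mm to +x of the axis. This point is where pick_grip lies when the pick is home with its collar on the stand's top: on the axis, 40 mm above the top. The x axes of pick and stand then point the same way.
- gift_box: A closed red gift box, 74 x 74 x 50 mm, origin under its centre. A bystander.
- bangle: A gold bangle lying flat, 72 mm outside diameter, 12 mm high, origin under its centre. A bystander.
- polish_bottle: An amber bottle of polish, 48 mm diameter, 130 mm high, origin under its centre. A bystander.
Not all that is in view belongs to the job. What is shaped like the part that bears pick_grip but red is not meant.

How it is judged (in metres and radians):
On the way, in this order (a step that is already met when the one before it is completed fails the run):
1. the pick is held and lifted out of its stand (height (world z) of pick_grip above 0.18 m and contact force between the fingers and pick above 2 N), for 0.1 s.
2. the ring is being drawn out of the groove by the held pick (horizontal distance between clip_center and spindle between 0.003 and 0.014 m and contact force between pick and clip above 1 N and contact force between the fingers and pick above 2 N).
3. the ring is off the spindle (horizontal distance between clip_center and spindle above 0.033 m), for 0.1 s.
At the end, for the whole second after the job is handed in: The ring lies flat and at rest on the tray (centre 40 to 52 mm above the counter, tilt below 0.3 rad) with its centre more than 33 mm and less than 110 mm from the spindle's axis; the pick stands released in its stand, at rest, within 12 mm of home and upright within 0.1 rad (horizontal distance between clip_center and spindle between 0.033 and 0.11 m and height (world z) of clip_center between 0.04 and 0.052 m and angle between clip_center's own z axis and vertical below 0.3 rad and linear speed of each of clip, pick below 0.02 m/s and distance between pick_grip and stand_seat below 0.012 m and angle between pick_grip's own z axis and vertical below 0.1 rad); the robot touches nothing.
It fails at once if the pick pressed on the tray or spindle with more than 12 N (contact force between pick and turntable above 12 N).
It fails at once if the ring was pulled or pressed with more than 30 N by the pick (contact force between pick and clip above 30 N).
It fails at once if the ring was touched by the fingers (contact force between the fingers and clip above 0.5 N).
It fails at once if a bystander was moved by more than 20 mm (distance of any of gift_box, bangle, polish_bottle from where it was at the start of the episode above 0.02 m).
It also fails if it takes over 58 s, if anything falls off the work surface, if the arm or the gripper's body presses on something with over 40 N, if the wrist force passes 120 N, or if a joint passes its speed limit or range.

ROBOT

A 6-joint arm with a two-finger parallel gripper is mounted at the origin on the work surface. World frame = base frame: x ahead of the robot, y to its left, z up, the work surface at z = 0. Lengths are in mm, angles in degrees, forces in N, time in s.
With the tool pointing down it reaches from about 350 to 850 mm from the base axis. Payload 8.1 kg.
Tool frame: the origin (TCP) lies at the very end of the fingers, on their centre line; the grasp point (between the pads) lies 19 mm behind it; z points along the fingers, y is the direction in which the jaws open and shut (so a half turn about z gives the same grasp; the last joint's range is limited). The gripper opens to 85 mm and grips with 20 to 120 N. Pads are 22 mm wide; open, the fingers measure 114 mm over their backs; the gripper's body (76 mm by 85 mm) begins 54 mm behind the grasp point. The pads swing forward as they close: fully open they stand 13 mm farther back than shut.
Start: joints at [-75.481, 7.471, 85.268, -0, 87.261, -4.893], TCP at [199.433, -565.89, 231.292] pointing down, gripper open.
Joint ranges: [-169.43, 169.43], [-51.17, 129.36], [1.28, 143.12], [-76.62, 256.62], [0, 156.53], [-152.29, 152.29]. Speed limits (degrees/s): [136.94, 136.94, 159.86, 180, 180, 180].

INTERFACE

Orientations are given as [roll, pitch, yaw] about the fixed x, y, z axes, in that order (R = Rz(yaw) Ry(pitch) Rx(roll)).
In Python, from bench import sensors, viewer, job gives the robot as it stands.
- The arm moves only by the shell command python3 -m pendant 'ROWS' [FORCE]. ROWS is JSON, one flat list of numbers, 5 for each row, row after row: the shift along the world's x, y, z in mm, then the turn about the world's z in rad, then the finger opening in mm, from 0 to 85.4. In form: [x, y, z, twist, hand, x, y, z, twist, hand, ...]. A call has 1 to 12 rows; each row shifts and turns the pose as measured when the row begins; what a row does not reach is not made up. A row lasts 1/12 s, in which the tool goes at most 41.7 mm and 7.16 degrees, less where a joint would pass 70% of its speed; a pose out of reach is approached as far as the arm can. A call with a gripper value outside its range is refused whole. The fingers move at their own pace and stop on an object; FORCE is the grip in N (left out, the last holds). Time passes only in rows, so rows that do not move let the fingers close. It gives the time, the measured TCP pose, the force and the opening at its end, in the units of the state.
- sensors.sense(): the state, without advancing time (a new reading comes with each control period).
- viewer.snapshot(name): name is "side" or "top"; returns a dict with "frame" (384x512x3 uint8, blue, green, red), "z_map" (384x512 float32, mm along the optical axis (not along the pixel's ray), 0 where there is no reading), "fx", "fy", "cx", "cy" (pixels), "view" (4x4, takes a point from world to camera coordinates). Camera axes: x right, y down, z forward; pixel columns grow to the right and rows downward; lengths in mm; the calibration is good to about 2 mm. A picture is of the moment at which its call begins.
- job.hand_in(): hands the job in, once; it reports no verdict.
The state is a dict: "time": time; "joint_pos": joint angles; "qd": joint speeds; "joint_efforts": joint torques, N m; "tool_pos": TCP position; "tcp_rot": TCP orientation; "ft_force": force on the tool from outside, world axes, zero at the start; "wrist_torque": the same for the moment, N m; "finger_gap": finger opening in mm.
Only numpy, scipy, OpenCV 4.12 (cv2) and the standard library are available. Lean on these libraries where they do the work, as an engineer would, in place of code of your own. Each camera call takes 0.05 s, during which the arm holds its last target.

## Working session

There is one attempt and no reset: what is moved stays moved. The work goes in short steps, Python scripts to look and compute and a shell command to move; the robot and the scene stay as the last step left them, time stands still between calls to the robot, and variables do not carry over. Pictures are saved under pics/ and viewed, and the job is handed in when it is done.

```bash
ls -la; mkdir -p pics
python3 - <<'E'
from bench import sensors, viewer, job
import cv2, numpy as np
print(sensors.sense())
for n in ("side","top"):
    s=viewer.snapshot(n)
    cv2.imwrite(f"pics/{n}0.png",s["frame"])
    np.savez(f"{n}0.npz",**s)
    print(n,s["fx"],s["fy"],s["cx"],s["cy"]);print(np.round(s["view"],3))
E
```

```text
total 12
drwxr-xr-x  3 agent agent 4096 Dec  7 04:14 .
drwxr-xr-x 23 root  root  4096 Dec  7 04:14 ..
drwxr-xr-x  2 agent agent 4096 Dec  7 04:14 pics
{'time': 0.0, 'joint_pos': array([-7.54819122e+01,  7.51592428e+00,  8.53306785e+01,  6.39342321e-04,
        8.72611070e+01, -4.89304803e+00]), 'qd': array([-0.05813949, -0.01597824,  0.06312216,  0.01589583, -0.01136817,
        0.05337667]), 'joint_efforts': array([-1.57234932e-03, -5.69389343e+01, -5.00554705e+01, -1.56667143e-04,
        1.44789956e-02,  5.61760185e-07]), 'tool_pos': array([ 199.2913119 , -565.34387784,  230.22251243]), 'tcp_rot': array([-1.79892737e+02, -9.82343966e-03,  1.94110955e+01]), 'ft_force': array([ 0.29123151,  0.46944238, -0.58078231]), 'wrist_torque': array([-0.05510737,  0.02281407,  0.01163986]), 'finger_gap': 85.256604297843}
side 416.3268542895907 416.3268542895907 255.35405011486787 190.79511534781668
[[-9.780000e-01 -2.100000e-01 -1.700000e-02  5.389840e+02]
 [-1.120000e-01  5.850000e-01 -8.030000e-01  1.612210e+02]
 [ 1.780000e-01 -7.840000e-01 -5.950000e-01  1.153071e+03]
 [ 0.000000e+00  0.000000e+00  0.000000e+00  1.000000e+00]]
top 487.0754800101394 487.0754800101394 251.92820686172456 186.89483782727143
[[-1.800000e-02 -1.000000e+00 -7.000000e-03  2.959100e+01]
 [-9.990000e-01  1.800000e-02 -4.200000e-02  5.351480e+02]
 [ 4.200000e-02  6.000000e-03 -9.990000e-01  1.256509e+03]
 [ 0.000000e+00  0.000000e+00  0.000000e+00  1.000000e+00]]
```

View pics/side0.png

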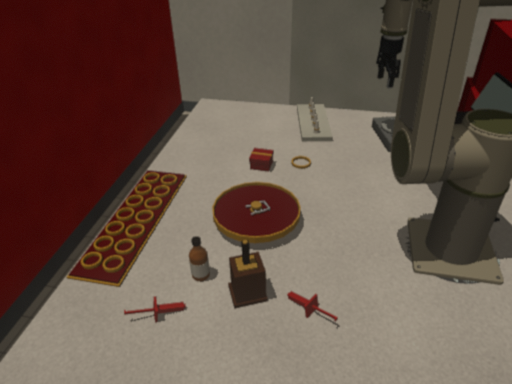

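View pics/top0.png

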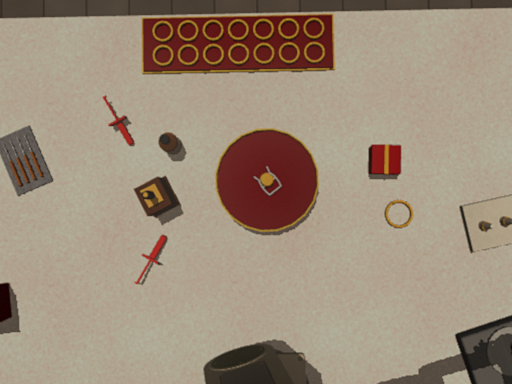

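The side view shows the tray at about (256,210), the stand with the pick at (247,275), the bottle at (200,260), and red decoy picks at (155,308) and (312,305). The top view shows the tray at (267,180) with the ring's bridge to the lower right of the spindle, the stand at (156,196), the bottle at (170,143), the box at (385,160) and the bangle at (399,214). I'll zoom in next.

Run:
```python
import cv2, numpy as np
t=np.load("top0.npz"); s=np.load("side0.npz")
a=cv2.resize(t["frame"][150:212,225:310],None,fx=7,fy=7,interpolation=cv2.INTER_CUBIC)
b=cv2.resize(t["frame"][165:227,120:205],None,fx=7,fy=7,interpolation=cv2.INTER_CUBIC)
cv2.imwrite("pics/zt.png",a); cv2.imwrite("pics/zs.png",b)
c=cv2.resize(s["frame"][180:310,180:310],None,fx=4.5,fy=4.5,interpolation=cv2.INTER_CUBIC)
cv2.imwrite("pics/zside.png",c)
```

```text
(no output)
```

View pics/zt.png

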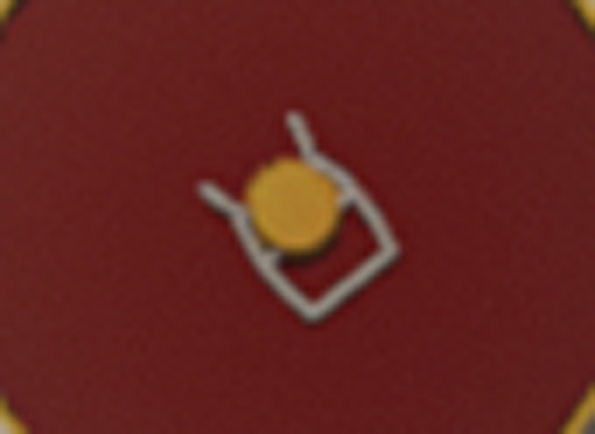

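View pics/zs.png

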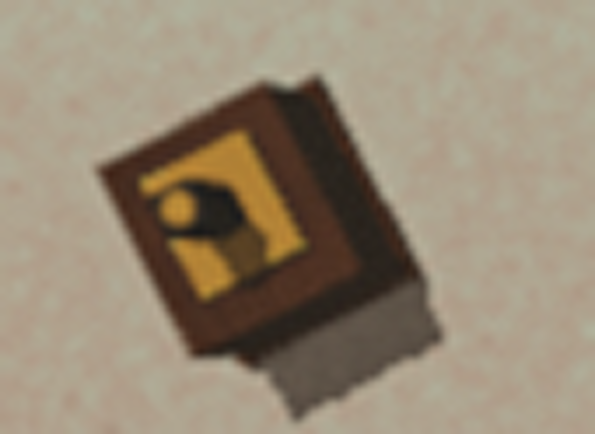

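View pics/zside.png

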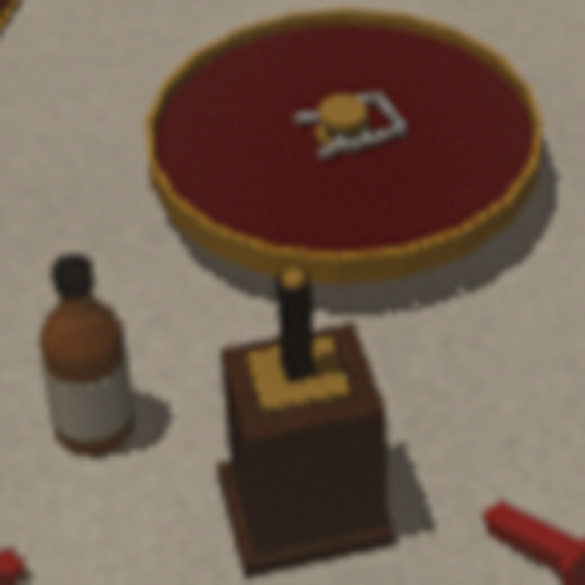

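```bash
cat > h.py <<'E'
import numpy as np, cv2
def ray(s,uv,z):
    V=np.array(s["view"],float);R=V[:3,:3];t=V[:3,3];o=-R.T@t
    d=R.T@np.array([(uv[0]-s["cx"])/s["fx"],(uv[1]-s["cy"])/s["fy"],1.])
    k=(z-o[2])/d[2]; return o+k*d
def rays(s,uv):
    V=np.array(s["view"],float);R=V[:3,:3];t=V[:3,3]
    d=R.T@np.array([(uv[0]-s["cx"])/s["fx"],(uv[1]-s["cy"])/s["fy"],1.]);return -R.T@t,d/np.linalg.norm(d)
def cloud(s):
    V=np.array(s["view"],float);R=V[:3,:3];t=V[:3,3]
    z=s["z_map"].astype(float);v,u=np.mgrid[:z.shape[0],:z.shape[1]]
    P=np.stack([(u-s["cx"])/s["fx"]*z,(v-s["cy"])/s["fy"]*z,z],-1)
    return (P-t)@R
def proj(s,p):
    q=np.array(s["view"])@np.append(p,1);return np.array([s["fx"]*q[0]/q[2]+s["cx"],s["fy"]*q[1]/q[2]+s["cy"]])
def hsv(s): return cv2.cvtColor(s["frame"],cv2.COLOR_BGR2HSV)
E
python3 - <<'E'
from h import *
np.set_printoptions(precision=1,suppress=True)
t=dict(np.load("top0.npz")); s=dict(np.load("side0.npz"))
def mask(s,lo,hi,box):
    m=cv2.inRange(hsv(s),lo,hi);o=np.zeros_like(m);x0,y0,x1,y1=box;o[y0:y1,x0:x1]=m[y0:y1,x0:x1];return o
# tray outer rim, top
m=mask(t,(15,90,60),(35,255,255),(205,120,330,240))
m[150:212,225:310]=0
pts=cv2.findNonZero(m); hull=cv2.convexHull(pts)
e=cv2.fitEllipse(hull);print("rim ellipse",e,"ctr",ray(t,e[0],52), "rim dia",e[1][0]/487*1205)
C=cloud(t)
# spindle head
m=mask(t,(15,90,60),(35,255,255),(255,165,280,195));M=cv2.moments(m,True);c=(M['m10']/M['m00'],M['m01']/M['m00'])
print("head",c,M['m00'],ray(t,c,63.5)); print("head z",np.median(C[m>0],0))
# ring grey
H=hsv(t);print(H[183,268],H[178,281])
m=mask(t,(0,0,90),(180,90,255),(250,160,290,200))
vis=cv2.resize(m,None,fx=2,fy=2)
ys,xs=np.nonzero(m);print("ring px",len(xs))
W=np.array([ray(t,(x,y),52) for x,y in zip(xs,ys)])
r=cv2.minAreaRect(W[:,:2].astype(np.float32));print("ring rect",r,cv2.boxPoints(r))
# collar
m=mask(t,(15,90,60),(35,255,255),(135,180,170,212));k,lab,st,cen=cv2.connectedComponentsWithStats(m);print(st[1:])
P=np.array([ray(t,p[0],111)[:2] for p in cv2.findNonZero(m)],np.float32)
r=cv2.minAreaRect(P);print("collar",r);print(cv2.boxPoints(r))
# stand top by depth
mm=(C[...,2]>98)&(C[...,2]<107);mm[:, :130]=0;mm[:,190:]=0;mm[:170]=0;mm[220:]=0
r=cv2.minAreaRect(C[mm][:,:2].astype(np.float32));print("standtop",mm.sum(),r,np.median(C[mm][:,2]));print(cv2.boxPoints(r))
mm=(C[...,2]>165)&(C[...,2]<200);mm[:, :130]=0;mm[:,190:]=0;mm[:170]=0;mm[220:]=0
print("handle top",mm.sum(),C[mm].mean(0),C[mm].max(0),C[mm].min(0))
# cross-check with the side camera
m=mask(s,(15,90,60),(35,255,255),(225,250,262,282))
P=np.array([ray(s,p[0],111)[:2] for p in cv2.findNonZero(m)],np.float32);r=cv2.minAreaRect(P);print("side collar",r)
m=mask(s,(15,90,60),(35,255,255),(250,200,263,210));M=cv2.moments(m,True);c=(M['m10']/M['m00'],M['m01']/M['m00']);print("side head",c,ray(s,c,60))
Cs=cloud(s)
mm=(Cs[...,2]>57)&(Cs[...,2]<70);mm[:, :245]=0;mm[:,268:]=0;mm[:195]=0;mm[215:]=0;print("side head cloud",mm.sum(),Cs[mm].mean(0))
mm=(Cs[...,2]>120);mm[:, :225]=0;mm[:,262:]=0;mm[:235]=0;mm[285:]=0;print("side handle",mm.sum(),Cs[mm].mean(0),Cs[mm].max(0),Cs[mm].min(0))
E
```

```text
rim ellipse ((266.50189208984375, 179.79791259765625), (103.83355712890625, 104.56044006347656), 149.02784729003906) ctr [551.1 -17.4  52. ] rim dia 256.91876045242714
head (266.4965986394558, 179.19727891156464) 147.0 [552.  -17.2  63.5]
head z [552.3 -16.2  62.7]
[ 19 190 176] [  0 187  98]
ring px 153
ring rect ((548.4660034179688, -20.075050354003906), (63.41006088256836, 46.892276763916016), 37.59722137451172) [[509.  -20.8]
 [537.7 -58. ]
 [587.9 -19.3]
 [559.3  17.8]]
[[140 183  24  25 299]]
collar ((516.121337890625, 261.0818786621094), (48.67283630371094, 41.787899017333984), 25.914688110351562)
[[485.1 269.2]
 [503.4 231.7]
 [547.1 252.9]
 [528.9 290.5]]
standtop 424 ((515.0986328125, 261.37005615234375), (74.16339874267578, 67.74650573730469), 26.90753173828125) 104.55184025704864
[[466.7 274.8]
 [497.4 214.4]
 [563.5 247.9]
 [532.8 308.4]]
handle top 54 [516.8 260.8 175.7] [526.2 271.2 182.6] [507.8 253.1 165.8]
side collar ((516.1896362304688, 262.4629211425781), (49.997894287109375, 48.43341064453125), 27.286067962646484)
side head (255.6705882352941, 205.11764705882354) [552.6 -15.3  60. ]
side head cloud 69 [552.5 -17.4  61.5]
side handle 170 [511.  279.9 168.7] [527.  922.2 824.8] [339.4 253.6 120.3]
```

```bash
python3 -m pendant '[20,34,1,0.07,85, 20,34,1,0.07,85, 20,34,1,0.07,85, 20,34,1,0.07,85, 20,34,1,0.07,85, 20,34,1,0.07,85, 20,34,1,0.07,85, 20,34,1,0.07,85, 20,34,1,0.07,85, 20,34,1,0.07,85, 20,34,1,0.07,85, 20,34,1,0.07,85]' 100
```

```text
time: 1.1
tool_pos: [437.9, -141.2, 234.2]
tcp_rot: [-179.3, 0.0, 68.9]
ft_force: [0.6, -0.2, -0.5]
finger_gap: 85.0
```

```bash
python3 -m pendant '[7,34,0,0.07,85, 7,34,0,0.07,85, 7,34,0,0.07,85, 7,34,0,0.07,85, 7,34,0,0.07,85, 7,34,0,0.07,85, 7,34,0,0.07,85, 7,34,0,0.07,85, 7,34,0,0.07,85, 7,34,0,0.07,85, 7,34,0,0.07,85, 4,20,0,0.05,85]'; python3 -m pendant '[0,0,0,0,85]'
```

```text
time: 2.1
tool_pos: [517.8, 277.6, 229.8]
tcp_rot: [-179.1, -0.0, 118.7]
ft_force: [0.4, -0.3, 0.3]
finger_gap: 85.2
time: 2.18
tool_pos: [517.3, 281.4, 228.8]
tcp_rot: [-179.0, -0.1, 119.0]
ft_force: [-0.0, -0.0, 0.6]
finger_gap: 84.8
```

Run:
```python
from bench import sensors, viewer
import cv2
s=viewer.snapshot("side");cv2.imwrite("pics/s1.png",cv2.resize(s["frame"][120:320,150:350],None,fx=3,fy=3))
```

```text
(no output)
```

View pics/s1.png

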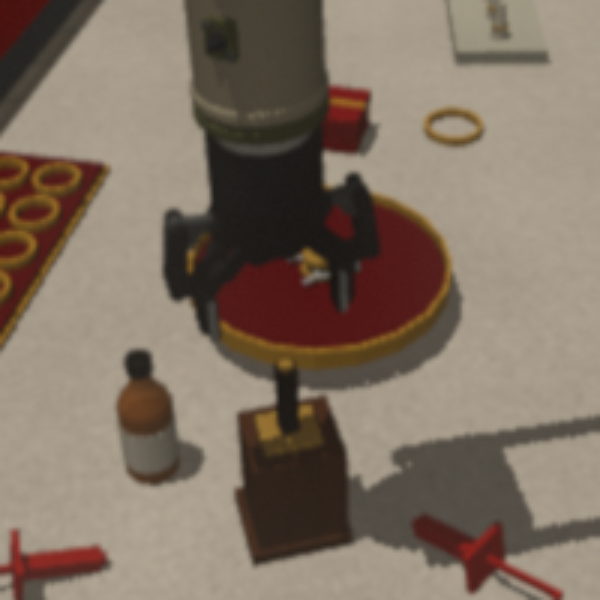

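The gripper is open above the stand, with the handle at (288,395) in the crop between the fingers in x. It still has to shift about 20 mm in -y.

```bash
python3 -m pendant '[-1,-15,0,-0.045,85, 0,-5,0,0,85, 0,0,-10,0,85, 0,0,-20,0,85, 0,0,-20,0,85,0,0,-20,0,85,0,0,-10,0,85,0,0,-5,0,85,0,0,0,0,85]'
```

```text
time: 2.98
tool_pos: [515.4, 248.0, 138.1]
tcp_rot: [-178.9, 0.0, 115.2]
ft_force: [-0.6, -0.4, -0.5]
finger_gap: 84.9
```

```bash
python3 -m pendant '[0.5,8,0,0.02,85, 0,2,0,0,85, 0,0,0,0,85]';python3 -m pendant '[0,0,0,0,85]'
```

```text
time: 3.23
tool_pos: [516.9, 258.2, 139.9]
tcp_rot: [-179.0, 0.0, 116.3]
ft_force: [0.9, -0.4, 0.1]
finger_gap: 84.9
time: 3.32
tool_pos: [517.5, 258.8, 141.0]
tcp_rot: [-179.1, 0.0, 116.4]
ft_force: [0.1, -0.3, -0.3]
finger_gap: 85.1
```

```bash
python3 -m pendant '[-1,2,-8,0,85, 0,0,-8,0,85, 0,0,-4,0,85,0,0,0,0,85,0,0,0,0,85]'
python3 - <<'E'
from bench import sensors
a=sensors.sense();print(a["time"],a["tool_pos"],a["tcp_rot"],a["joint_pos"])
E
```

```text
time: 3.73
tool_pos: [517.4, 262.2, 120.8]
tcp_rot: [-179.3, 0.1, 116.4]
ft_force: [-0.1, 0.2, -0.3]
finger_gap: 85.1
3.7333 [517.43150766 262.19273551 120.83679147] [-1.79343957e+02  6.10026341e-02  1.16444407e+02] [21.87975916  9.51460955 94.79959593 -0.11630681 76.33493031 -4.53618163]
```

```bash
python3 -m pendant '[-0.5,-0.5,-3,0,50, 0,0,0,0,16, 0,0,0,0,5,0,0,0,0,5,0,0,0,0,5,0,0,0,0,5,0,0,0,0,5]' 110; python3 -m pendant '[0,0,0,0,5]'
```

```text
time: 4.32
tool_pos: [517.3, 261.5, 118.2]
tcp_rot: [-179.4, 0.1, 116.4]
ft_force: [-0.3, 0.0, -0.8]
finger_gap: 15.0
time: 4.4
tool_pos: [517.3, 261.5, 118.1]
tcp_rot: [-179.4, 0.1, 116.4]
ft_force: [0.3, 0.9, -0.9]
finger_gap: 14.6
```

```bash
python3 -m pendant '[0,0,6,0,5, 0,0,12,0,5, 0,0,15,0,5, 0,0,15,0,5,0,0,15,0,5,0,0,15,0,5,0,0,15,0,5,0,0,12,0,5,0,0,0,0,5,0,0,0,0,5]'
python3 - <<'E'
from bench import sensors, viewer
import cv2,numpy as np
s=viewer.snapshot("side");np.savez("side1.npz",**s);cv2.imwrite("pics/s2.png",cv2.resize(s["frame"][150:310,170:330],None,fx=3.75,fy=3.75,interpolation=cv2.INTER_CUBIC))
print(sensors.sense()["tool_pos"])
E
```

```text
time: 5.23
tool_pos: [515.6, 260.9, 233.9]
tcp_rot: [-179.4, 0.1, 116.4]
ft_force: [0.6, -0.3, -1.4]
finger_gap: 14.6
[515.71307527 260.92005927 234.02495195]
```

View pics/s2.png

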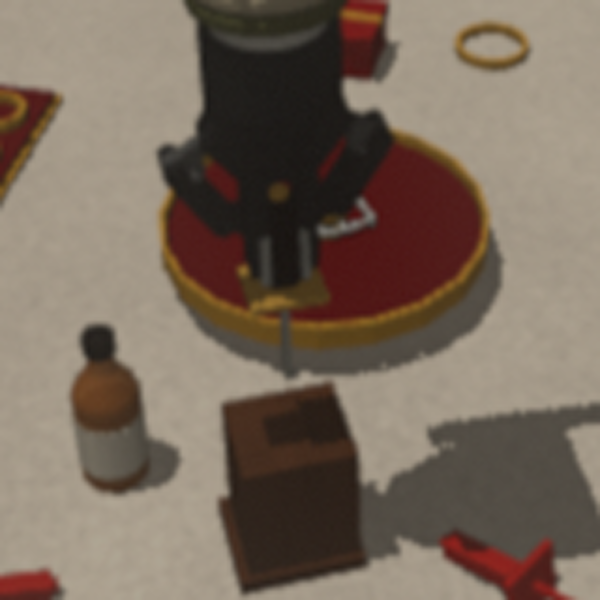

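Run:
```python
from h import *
s=dict(np.load("side1.npz"))
V=s["view"];print("cam",-V[:3,:3].T@V[:3,3])
cv2.imwrite("pics/s3.png",cv2.resize(s["frame"][215:258,225:270],None,fx=13,fy=13,interpolation=cv2.INTER_NEAREST))
C=cloud(s)
print(np.round(C[228:254,240:255,2]).astype(int))
```

```text
cam [339.43023819 922.23806415 824.8223895 ]
[[226 225 228 228 226 228 226 226 225 225 226 226 226 227 228]
 [225 227 227 226 227 225 226 225 227 228 226 227 227 825 226]
 [226 227 226 224 228 226 225 225 225 225 225 224 227 223 224]
 [225 224 226 227 224 224 226 222 222 221 223 220 220  43  40]
 [225 223 224 224 222 222 220  43  40  40  40  40  40  40  39]
 [223 221  41  40  39 202 204  41  38  45  40  40  42  42  43]
 [ 40  41  39  39  42 201 200  42  43  43  41  41  42  39  41]
 [ 53  49  52  53  51 198 196  53  41  39  38  44  40  40  41]
 [ 48  49  48  49  48 195 193 195  50  50  50  51  50  50  51]
 [ 44  43  46  46  44 189 189 191  47  48  48  49  50  49  50]
 [ 38  42  43  44  42 190 188 187  42  44  44  45  45  43  45]
 [ 35  38  36  42  37 185 182 185  42  39  40  42  42  42  40]
 [825  31  33  31  33 179 181 182  37  35  37  36  39  38  41]
 [ -1 825  30  33  32 176 177 179  31  35  34  36  34  35  33]
 [ -2  -2  -2   0  -1 174 178 175  -2  29  29  29  28  32  31]
 [ -1   0   0   1   0 171 174 171  -2  -1  -1   1   0  -2  -2]
 [ -3  -3  -2   1  -1 167 169 170  -1   0  -1   0  -2  -1  -3]
 [ -2   1   1  -3  -2 163 168 167   1   0   2  -2   2   0   1]
 [ -3   1  -1   1  -1 159 163 162   0  -4  -1  -3  -2   2  -4]
 [  0   1  -3  -1  -1 153 160 160  -2  -5  -2  -1  -1   1   0]
 [ -1  -1  -2  -2   1 150 158 156 150 151  -2  -2   0   2   0]
 [  0   0  -6   0  -4  -1 155 155 152 152   1  -3   0   1   0]
 [ -2  -2   0  -2  -2  -2 151 151 149 150  -4  -6  -1   0   0]
 [ -2  -1   1   0  -1  -2  -3  -2  -1  -1  -1  -2  -1   0  -2]
 [  0   2   0  -3  -2  -5  -3   0   0  -1  -2  -1 105 104 105]
 [ -1   0  -1  -2   0  -1  -1 105 104 105 105 104 104 104 101]]
```

View pics/s3.png

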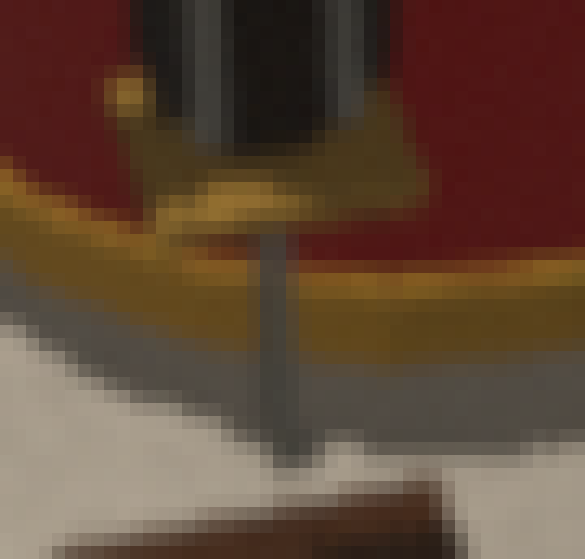

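Run:
```python
from h import *
np.set_printoptions(precision=1,suppress=True)
s=dict(np.load("side1.npz"));C=cloud(s)
for r in range(236,251,2): print(r,C[r,245:250].reshape(-1,3)[:3].ravel())
print(proj(s,[515.7,260.9,149]),proj(s,[515.7,260.9,200]),proj(s,[515.7-.8,260.9-.4,149]))
print(C[249,246:250],C[250,246:250])
```

```text
236 [515.4 261.7 194.5 513.7 259.4 192.7 511.  260.9 194.6]
238 [515.3 262.9 189.6 513.6 260.6 187.8 511.5 259.6 187.2]
240 [516.7 258.3 179.  513.9 260.  181.1 511.6 260.  181.5]
242 [516.6 259.2 173.7 513.4 262.7 177.5 511.9 259.5 174.9]
244 [516.9 259.  167.2 514.2 260.3 169.  511.6 261.2 170.3]
246 [517.7 256.9 158.9 514.4 260.2 162.6 512.3 259.3 162.2]
248 [518.7 254.  149.6 514.1 262.1 158.2 512.4 259.8 156.3]
250 [557.1 111.6  -2.2 514.6 261.2 150.9 512.4 260.4 150.6]
[245.6 250.5] [244.9 233.9] [245.9 250.4]
[[514.3 261.7 154.7]
 [512.1 261.1 154.5]
 [510.4 258.6 152.4]
 [508.3 257.8 152. ]] [[514.6 261.2 150.9]
 [512.4 260.4 150.6]
 [510.5 258.7 149.3]
 [508.2 258.5 149.5]]
```

The crop shows the blade from (275,235) to about (290,465). Its toe sticks out to the right, so it points to world -x, the same sense as the ring's x. The tip is about 85 mm below the TCP. I'll move over the ring and twist +11.3°.

```bash
python3 -m pendant '[1,-14,0,0,5, 2,-27,-3,0.02,5, 2,-27,-4,0.02,5, 2,-27,-4,0.02,5, 2,-27,-5,0.02,5, 2,-27,-5,0.02,5, 2,-27,-5,0.02,5, 2,-27,-5,0.02,5, 2,-27,-4,0.02,5, 1,-20,-3,0.01,5, 0,-8,0,0.01,5,0,0,0,0,5]'; python3 -m pendant '[0,0,0,0,5,0,0,0,0,5]'
```

```text
time: 6.28
tool_pos: [523.1, -14.6, 179.6]
tcp_rot: [-178.3, -0.5, 127.4]
ft_force: [0.3, -0.0, -1.9]
finger_gap: 14.5
time: 6.45
tool_pos: [521.5, -15.4, 177.6]
tcp_rot: [-178.1, -0.7, 127.3]
ft_force: [-0.1, 0.4, -1.6]
finger_gap: 14.7
```

```bash
cat > tip.py <<'E'
from bench import sensors
import numpy as np
from scipy.spatial.transform import Rotation as Ro
SP=np.array([552.,-17.1]);A=np.radians(-142.2);D=np.array([np.cos(A),np.sin(A)]);N=np.array([-D[1],D[0]])
def tip(L=85,dist=23):
    a=sensors.sense();R=Ro.from_euler('xyz',a["tcp_rot"],degrees=True).as_matrix()
    p=a["tool_pos"]+L*R[:,2];toe=-R[:,1]
    q=p[:2]-SP
    print("t %.2f tcp"%a["time"],np.round(a["tool_pos"],1),"rot",np.round(a["tcp_rot"],2),"tip",np.round(p,1),"toe ang %.1f"%np.degrees(np.arctan2(toe[1],toe[0])),"along %.1f lat %.1f"%(q@D,q@N),"need dxy",np.round(SP+dist*D-p[:2],1),"F",np.round(a["ft_force"],2))
    return p
if __name__=="__main__": tip()
E
python3 tip.py
```

```text
t 6.45 tcp [521.5 -15.4 177.6] rot [-178.12   -0.66  127.25] tip [518.7 -16.3  92.6] toe ang -142.7 along 25.8 lat -21.0 need dxy [ 15.1 -14.9] F [-0.1   0.36 -1.61]
```

```bash
python3 -m pendant '[3,-3,-1,0,5, 4,-4,-2,0,5, 4,-4,-2,0,5, 2,-2,-1,0,5, 0,0,0,0,5, 0,0,0,0,5, 0,0,0,0,5]'; python3 tip.py
```

```text
time: 7.03
tool_pos: [536.2, -26.4, 170.5]
tcp_rot: [-178.1, -0.7, 127.5]
ft_force: [-0.2, 0.4, -1.8]
finger_gap: 14.6
t 7.03 tcp [536.2 -26.4 170.5] rot [-178.13   -0.7   127.49] tip [533.4 -27.3  85.5] toe ang -142.5 along 21.0 lat -3.3 need dxy [ 0.4 -3.9] F [-0.22  0.4  -1.78]
```

```bash
python3 -m pendant '[0.3,-2.5,-3,0,5, 0,-1,-3,0,5, 0,0,-3,0,5, 0,0,0,0,5, 0,0,0,0,5]'; python3 tip.py;  python3 - <<'E'
from bench import sensors, viewer
from h import *
for n in("side","top"):
    s=viewer.snapshot(n);np.savez(n+"2.npz",**s)
    c=s["frame"][170:230,230:290] if n=="side" else s["frame"][150:210,235:295]
    cv2.imwrite(f"pics/{n}4.png",cv2.resize(c,None,fx=9,fy=9,interpolation=cv2.INTER_CUBIC))
E
```

```text
time: 7.45
tool_pos: [536.4, -30.0, 160.6]
tcp_rot: [-178.1, -0.7, 127.5]
ft_force: [-0.1, -0.8, -1.1]
finger_gap: 14.9
t 7.45 tcp [536.4 -30.  160.6] rot [-178.14   -0.69  127.51] tip [533.6 -30.8  75.7] toe ang -142.5 along 23.0 lat -0.4 need dxy [ 0.3 -0.4] F [-0.06 -0.84 -1.11]
```

View pics/side4.png

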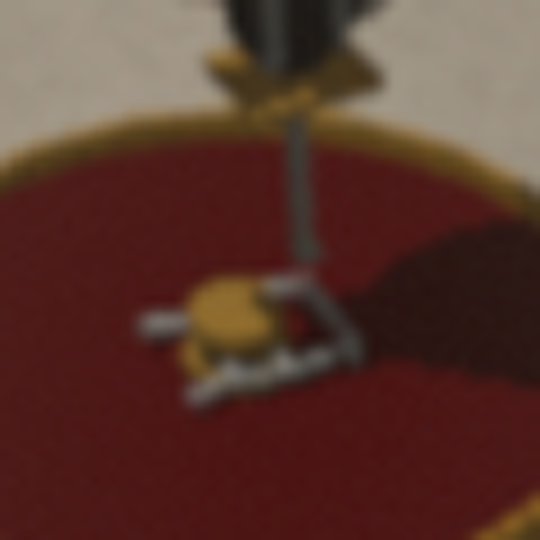

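View pics/top4.png

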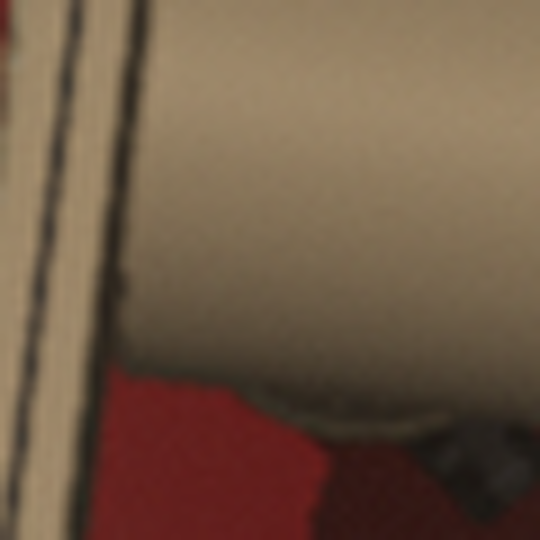

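Side crop: the blade tip with its toe is at (308,258), above the ring's bridge corner (310,280), and the pocket is at (297,325). The top view is blocked by the arm. I'll check the blade position by projection.

Run:
```python
from h import *
np.set_printoptions(precision=1,suppress=True)
s=dict(np.load("side2.npz"));C=cloud(s)
print(C[183:201,261:268,2].astype(int))
for z in (76,85,105,110): 
    k=(z-75.7)/85
    print(z,proj(s,[533.6+2.8*k,-30.8+.8*k,z]))
g=cv2.cvtColor(s["frame"],cv2.COLOR_BGR2HSV)
S=g[...,1].astype(int);print(S[184:201,258:270])
D=np.array([-.79,-.613]);print("toe end",proj(s,[533.6-6.5*.79,-30.8-6.5*.613,76]))
print("pocket centre",proj(s,[552-25*.79,-17.1-25*.613,49.5]),"bridge in",proj(s,[552-32*.79,-17.1-32*.613,49.5]),"head",proj(s,[552,-17.1,63.5]))
for L in(-15,0,15):
  print(L,"bridge mid top",proj(s,[552-34.5*.79+L*.613,-17.1-34.5*.613-L*.79,52]))
```

```text
[[ 46 131 129  47  48  50  50]
 [ 45 127 129  43  42  43  45]
 [ 39 123 123  38  42  42  39]
 [ 37 121 122  41  41  41  40]
 [ 41 120 116  41  39  40  38]
 [ 42 114 115 113  38  41  43]
 [ 43 110 111 110  41  39  40]
 [ 40 105 105 102  43  39  40]
 [ 41  99 105 101  40  41  40]
 [ 38  98 100  98  41  42  42]
 [ 41  96  97  95  39  40  40]
 [ 43  89  91  92  40  38  40]
 [ 40  84  89  87  42  44  39]
 [ 43  42  85  85  37  41  39]
 [ 39  43  80  80  77  40  42]
 [ 39  38  80  77  75  39  41]
 [ 40  37  41  44  38  40  42]
 [ 40  38  53  51  38  41  42]]
76 [263.  198.4]
85 [262.9 196. ]
105 [262.6 190.5]
110 [262.5 189.1]
[[165 169 165 136  67  76 141 171 175 172 168 166]
 [176 175 174 139  60  64 132 174 180 181 178 181]
 [172 185 176 145  61  62 126 166 177 180 180 174]
 [176 178 181 138  62  59 120 162 182 185 173 180]
 [179 176 181 145  62  59 119 168 182 179 179 178]
 [176 179 181 147  78  62 122 166 181 181 179 181]
 [176 179 181 147  80  62 113 170 185 181 178 179]
 [176 181 185 156  82  55 104 167 179 185 176 177]
 [179 179 181 157  86  52  96 160 180 181 179 185]
 [182 179 184 161  98  56  98 161 185 176 185 181]
 [181 181 185 165 104  63 100 160 188 179 181 176]
 [181 182 179 165 108  60  92 160 181 179 191 185]
 [185 179 181 164 110  53  76 142 178 179 181 182]
 [181 182 185 171 107  46  51 103 163 181 176 185]
 [185 185 187 179 131  68  63 109 156 178 185 185]
 [185 185 181 169 134 109 114 153 173 185 181 191]
 [170 142 109  95  89  90 106 154 188 185 179 182]]
toe end [265.  197.8]
pocket centre [263.6 205.2] bridge in [265.7 204.5] head [256.  203.8]
-15 bridge mid top [268.7 206.4]
0 bridge mid top [266.4 203.6]
15 bridge mid top [264.2 200.9]
```

```bash
python3 -m pendant '[0,0,-4,0,5, 0,0,-5,0,5, 0,0,-5,0,5, 0,0,-3,0,5, 0,0,0,0,5, 0,0,0,0,5]'; python3 tip.py
```

```text
time: 8.05
tool_pos: [536.3, -29.8, 141.8]
tcp_rot: [-178.1, -0.7, 127.5]
ft_force: [-0.5, 0.3, -1.0]
finger_gap: 14.6
t 8.05 tcp [536.3 -29.8 141.8] rot [-178.14   -0.69  127.52] tip [533.5 -30.7  56.9] toe ang -142.5 along 23.0 lat -0.6 need dxy [ 0.4 -0.5] F [-0.48  0.25 -0.99]
```

```bash
python3 -m pendant '[0,0,-2,0,5, 0,0,-2,0,5, 0,0,-1,0,5, 0,0,0,0,5]'; python3 tip.py; python3 -m pendant '[0,0,-1.5,0,5, 0,0,-1,0,5, 0,0,0,0,5]'; python3 tip.py
```

```text
time: 8.38
tool_pos: [536.3, -29.8, 136.4]
tcp_rot: [-178.1, -0.7, 127.5]
ft_force: [0.1, 1.0, -2.3]
finger_gap: 14.6
t 8.38 tcp [536.3 -29.8 136.4] rot [-178.14   -0.69  127.52] tip [533.5 -30.7  51.4] toe ang -142.5 along 22.9 lat -0.6 need dxy [ 0.3 -0.5] F [ 0.14  1.02 -2.3 ]
time: 8.63
tool_pos: [536.6, -29.8, 133.9]
tcp_rot: [-178.2, -0.7, 127.5]
ft_force: [-0.3, -0.4, -2.4]
finger_gap: 14.6
t 8.63 tcp [536.6 -29.8 133.9] rot [-178.17   -0.67  127.53] tip [533.8 -30.7  49. ] toe ang -142.5 along 22.7 lat -0.4 need dxy [ 0.  -0.5] F [-0.32 -0.39 -2.36]
```

```bash
for i in 1 2; do python3 -m pendant '[0,0,-1.2,0,5, 0,0,-0.8,0,5, 0,0,0,0,5]' >/dev/null; python3 tip.py;done;  python3 -m pendant '[0,0,-1,0,5, 0,0,0,0,5]' >/dev/null; python3 tip.py
```

```text
t 8.88 tcp [536.6 -29.8 131.8] rot [-178.17   -0.66  127.53] tip [533.9 -30.7  46.9] toe ang -142.5 along 22.6 lat -0.3 need dxy [-0.1 -0.5] F [-0.06 -0.4  -1.84]
t 9.13 tcp [536.7 -29.9 129.7] rot [-178.18   -0.65  127.53] tip [534.  -30.7  44.7] toe ang -142.5 along 22.6 lat -0.3 need dxy [-0.2 -0.5] F [-0.71  0.29 -0.64]
t 9.30 tcp [536.7 -29.9 128.5] rot [-178.18   -0.66  127.52] tip [533.9 -30.7  43.6] toe ang -142.5 along 22.6 lat -0.3 need dxy [-0.1 -0.5] F [-0.23 -0.44 -1.76]
```

```bash
for i in 1 2; do python3 -m pendant '[0,0,-0.7,0,5, 0,0,0,0,5]' >/dev/null; python3 tip.py;done
python3 - <<'E'
from bench import viewer
from h import *
s=viewer.snapshot("side");np.savez("side3.npz",**s)
c=s["frame"][170:230,230:290]
cv2.imwrite("pics/side5.png",cv2.resize(c,None,fx=9,fy=9,interpolation=cv2.INTER_CUBIC))
E
```

```text
t 9.47 tcp [536.7 -29.9 127.7] rot [-178.17   -0.66  127.52] tip [533.9 -30.8  42.8] toe ang -142.5 along 22.7 lat -0.3 need dxy [-0.1 -0.4] F [ 0.66  0.2  -1.22]
t 9.63 tcp [536.7 -29.9 127. ] rot [-178.18   -0.66  127.52] tip [534.  -30.7  42.1] toe ang -142.5 along 22.6 lat -0.3 need dxy [-0.1 -0.5] F [ 0.37 -1.09 -1.48]
```

View pics/side5.png

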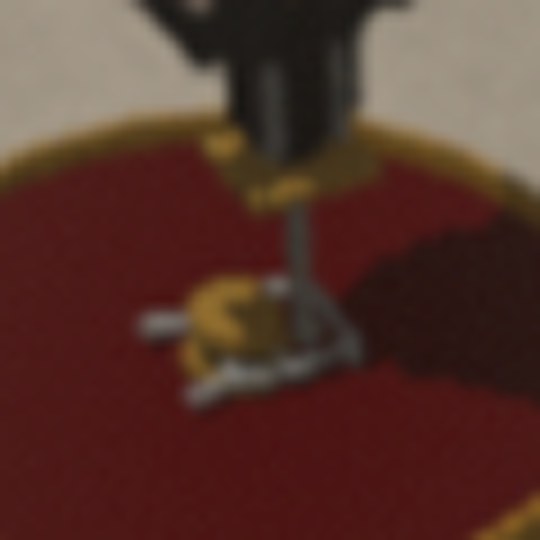

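The blade now ends inside the pocket, at crop (303,330) between the head and the bridge. There is no contact yet, so I'll keep feeling downward.

```bash
for i in 1 2; do python3 -m pendant '[0,0,-0.6,0,5, 0,0,0,0,5]' >/dev/null; python3 tip.py;python3 -m pendant '[0,0,0,0,5]' | grep ft;done
```

```text
t 9.85 tcp [536.8 -29.9 126.5] rot [-178.19   -0.65  127.52] tip [534.1 -30.7  41.6] toe ang -142.5 along 22.5 lat -0.2 need dxy [-0.3 -0.4] F [ 0.31  0.31 -2.43]
ft_force: [-0.2, 1.0, -1.5]
t 10.10 tcp [536.9 -29.9 126.1] rot [-178.2    -0.63  127.52] tip [534.3 -30.8  41.1] toe ang -142.5 along 22.4 lat -0.1 need dxy [-0.4 -0.4] F [-0.67 -0.24 -0.05]
ft_force: [0.4, 0.6, -1.1]
```

```bash
for i in 1 2 ; do python3 -m pendant '[-0.3,-0.2,-0.6,0,5, 0,0,0,0,5]' >/dev/null; python3 tip.py;python3 -m pendant '[0,0,0,0,5]' | grep ft;done
```

```text
t 10.35 tcp [537.  -30.  125.9] rot [-178.24   -0.61  127.53] tip [534.3 -30.9  41. ] toe ang -142.5 along 22.4 lat 0.1 need dxy [-0.5 -0.3] F [-0.63  0.35  0.61]
ft_force: [-0.2, 0.0, -0.6]
t 10.60 tcp [536.9 -30.1 125.7] rot [-178.28   -0.59  127.53] tip [534.3 -31.   40.8] toe ang -142.5 along 22.5 lat 0.1 need dxy [-0.5 -0.2] F [-0.94 -0.1   0.63]
ft_force: [-0.4, 0.4, 0.7]
```

```bash
python3 -m pendant '[0,0,0.6,0,5, -0.4,-0.3,0.4,0,5, -0.8,-0.6,0,0,5, 0,0,0,0,5]' >/dev/null; python3 tip.py;python3 -m pendant '[0,0,0,0,5]' | grep ft
```

```text
t 11.02 tcp [535.2 -31.2 126.3] rot [-178.23   -0.62  127.54] tip [532.6 -32.1  41.3] toe ang -142.4 along 24.5 lat -0.1 need dxy [1.3 0.9] F [ 0.57  0.39 -1.35]
ft_force: [-0.3, -0.1, -1.2]
```

```bash
python3 -m pendant '[0,0,0.5,0,5, -0.8,-0.6,0,0,5, -0.8,-0.6,0,0,5, -0.8,-0.6,0,0,5, 0,0,0,0,5]' >/dev/null; python3 tip.py;python3 -m pendant '[-0.5,-0.4,0,0,5,0,0,0,0,5]' >/dev/null; python3 tip.py
```

```text
t 11.52 tcp [532.3 -33.3 126.3] rot [-178.2    -0.63  127.53] tip [529.6 -34.2  41.4] toe ang -142.5 along 28.2 lat -0.2 need dxy [4.3 3. ] F [-0.06 -0.34 -1.91]
t 11.68 tcp [531.8 -33.7 126.4] rot [-178.21   -0.63  127.52] tip [529.1 -34.6  41.4] toe ang -142.5 along 28.8 lat -0.2 need dxy [4.7 3.4] F [ 0.85  0.29 -2.51]
```

```bash
for i in 1 2 3; do python3 -m pendant '[-1.2,-0.9,0,0,5,-1.2,-0.9,0,0,5]' >/dev/null; python3 tip.py;done
```

```text
t 11.85 tcp [530.4 -34.9 126.8] rot [-178.39   -0.6   127.53] tip [528.  -35.6  41.8] toe ang -142.5 along 30.3 lat -0.1 need dxy [5.8 4.4] F [ 4.6   3.64 -2.3 ]
t 12.02 tcp [529.9 -35.5 127.7] rot [-178.69   -0.52  127.56] tip [527.9 -36.1  42.8] toe ang -142.4 along 30.7 lat 0.2 need dxy [5.9 4.9] F [ 5.08  4.4  -2.66]
t 12.18 tcp [529.6 -35.9 128.8] rot [-179.04   -0.44  127.59] tip [528.1 -36.3  43.8] toe ang -142.4 along 30.6 lat 0.5 need dxy [5.7 5.1] F [ 5.07  3.82 -2.45]
```

```bash
for i in 1 2; do python3 -m pendant '[-2.2,-1.7,-1,0,5,-2.2,-1.7,-1,0,5]' >/dev/null; python3 tip.py;done
```

```text
t 12.35 tcp [528.4 -37.5 128.5] rot [-179.53   -0.31  127.63] tip [527.5 -37.5  43.5] toe ang -142.4 along 31.9 lat 1.1 need dxy [6.3 6.4] F [ 7.29  6.4  -1.61]
t 12.52 tcp [527.6 -38.8 128.5] rot [ 1.7991e+02 -1.6000e-01  1.2767e+02] tip [527.6 -38.5  43.5] toe ang -142.3 along 32.4 lat 1.9 need dxy [6.3 7.3] F [ 7.19  6.65 -2.61]
```

```bash
for i in 1 2; do python3 -m pendant '[-3.2,-1.6,-1.2,0,5,-3.2,-1.6,-1.2,0,5]' >/dev/null; python3 tip.py;done
```

```text
t 12.68 tcp [525.4 -39.7 128.4] rot [1.7927e+02 4.0000e-02 1.2771e+02] tip [526.3 -39.1  43.4] toe ang -142.3 along 33.8 lat 1.7 need dxy [7.5 7.9] F [ 7.9   6.5  -1.65]
t 12.85 tcp [523.2 -40.8 128.4] rot [178.64   0.25 127.75] tip [525.  -39.8  43.4] toe ang -142.2 along 35.2 lat 1.4 need dxy [8.8 8.6] F [ 8.07  6.04 -1.08]
```

```bash
for i in 1 2; do python3 -m pendant '[-3.2,-1.8,-1.3,0,5,-3.2,-1.8,-1.3,0,5]' >/dev/null; python3 tip.py;done
```

```text
t 13.02 tcp [520.5 -42.5 128.1] rot [178.07   0.46 127.79] tip [523.2 -41.3  43.2] toe ang -142.2 along 37.6 lat 1.5 need dxy [10.6 10.1] F [ 5.86  5.09 -1.47]
t 13.18 tcp [515.5 -45.6 126.8] rot [177.85   0.58 127.82] tip [518.5 -44.3  41.8] toe ang -142.2 along 43.1 lat 1.0 need dxy [15.3 13.1] F [ 0.21 -0.16 -0.77]
```

```bash
python3 -m pendant '[-2,-1.6,0.5,0,5,-2.4,-1.8,0,0,5,-2.4,-1.8,0,0,5,-2.4,-1.8,0,0,5]' >/dev/null; python3 tip.py;python3 -m pendant '[-2.4,-1.8,0,0,5,-2.4,-1.8,0,0,5,-2.4,-1.8,0,0,5]' >/dev/null; python3 tip.py
```

```text
t 13.52 tcp [504.  -53.9 126.7] rot [178.02   0.52 127.82] tip [506.8 -52.7  41.7] toe ang -142.2 along 57.5 lat 0.4 need dxy [27.1 21.5] F [ 0.77 -0.44 -0.6 ]
t 13.77 tcp [495.7 -60.1 126.6] rot [178.06   0.5  127.8 ] tip [498.4 -59.   41.6] toe ang -142.2 along 68.0 lat 0.2 need dxy [35.4 27.8] F [ 0.2   0.36 -0.78]
```

```bash
python3 -m pendant '[-2.4,-1.8,0.2,0,5,-2.4,-1.8,0.2,0,5,-2.4,-1.8,0,0,5,-2.4,-1.8,0,0,5,-2.2,-1.7,0,0,5,-1.2,-0.9,0,0,5,0,0,0,0,5,0,0,0,0,5]' >/dev/null; python3 tip.py;python3 - <<'E'
from bench import viewer
from h import *
for n in("side","top"):
    s=viewer.snapshot(n)
    c=s["frame"][165:235,225:305] if n=="side" else s["frame"][145:225,215:315]
    cv2.imwrite(f"pics/{n}6.png",cv2.resize(c,None,fx=7,fy=7,interpolation=cv2.INTER_CUBIC))
E
```

```text
t 14.43 tcp [480.4 -71.6 126.8] rot [178.1    0.49 127.76] tip [483.1 -70.5  41.8] toe ang -142.2 along 87.2 lat -0.1 need dxy [50.7 39.3] F [ 0.41  1.48 -1.92]
```

View pics/side6.png

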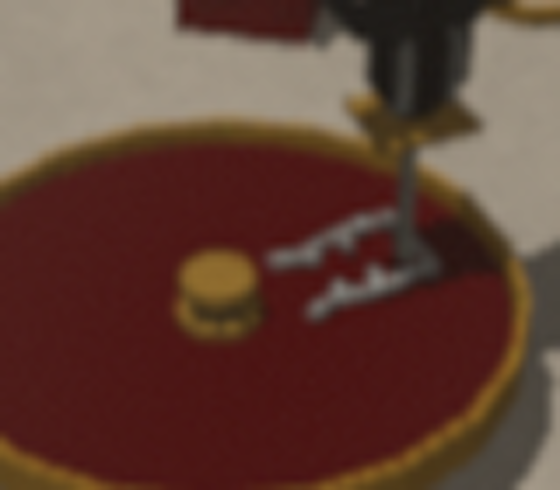

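View pics/top6.png

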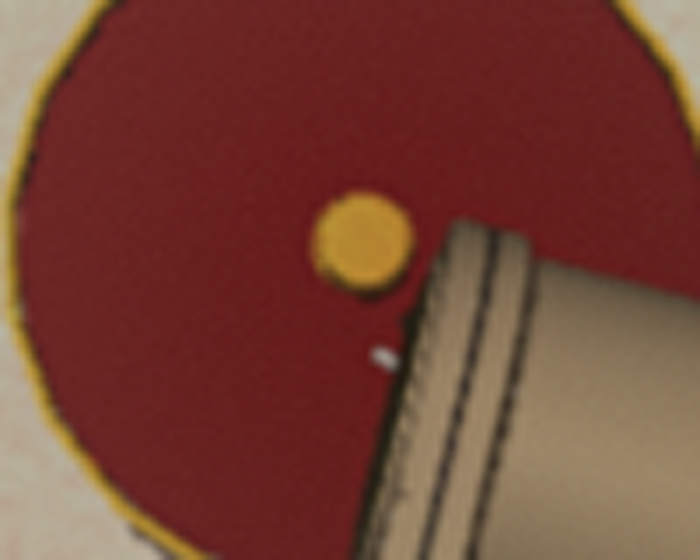

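The ring is clear of the spindle and still hooked: in the side crop the opening ends are at (275,260) and (315,310), the spindle is at (218,295), and the blade is at the bridge (410,245). Next I'll back the toe out from under the bridge and lift.

```bash
python3 -m pendant '[1.5,1.2,0.3,0,5,2.2,1.7,0,0,5,1.8,1.4,0,0,5,0,0,0,0,5,0,0,0,0,5]' >/dev/null; python3 tip.py
```

```text
t 14.95 tcp [486.8 -66.4 127. ] rot [178.12   0.47 127.8 ] tip [489.4 -65.3  42. ] toe ang -142.2 along 79.0 lat -0.3 need dxy [44.4 34.1] F [-0.64 -0.43 -1.85]
```

```bash
python3 -m pendant '[0,0,2,0,5,0,0,3,0,5,0,0,5,0,5,0,0,6,0,5,0,0,8,0,5,0,0,8,0,5,0,0,6,0,5,0,0,0,0,5]' >/dev/null; python3 tip.py;python3 - <<'E'
from bench import viewer
from h import *
for n in("side",):
    s=viewer.snapshot(n)
    c=s["frame"][165:235,225:305]
    cv2.imwrite(f"pics/{n}7.png",cv2.resize(c,None,fx=7,fy=7,interpolation=cv2.INTER_CUBIC))
E
```

```text
t 15.62 tcp [486.9 -66.4 169.9] rot [178.09   0.51 127.81] tip [489.6 -65.3  84.9] toe ang -142.2 along 78.8 lat -0.2 need dxy [44.2 34.1] F [-0.27  0.22 -1.63]
```

View pics/side7.png

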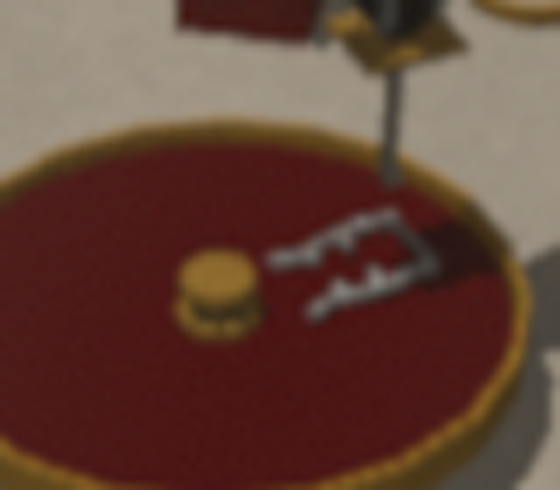

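The ring stays flat on the tray, with its bridge at (420,245) in the crop, and the pick is free above it. I'll carry the pick back to the stand.

```bash
python3 -m pendant '[0,0,8,0,5, 0,5,10,0,5, 1,15,9,-0.01,5, 3,27,9,-0.02,5, 3,27,9,-0.025,5, 3,27,9,-0.025,5, 3,27,6,-0.025,5, 3,27,3,-0.025,5, 3,27,1,-0.025,5, 3,27,0,-0.02,5, 3,27,0,-0.01,5, 2,25,0,-0.01,5]' >/dev/null; python3 -m pendant '[1,18,0,0,5,1,10,0,0,5,0,4,0,0,5,0,0,0,0,5,0,0,0,0,5]' >/dev/null;python3 tip.py
```

```text
t 17.08 tcp [512.9 244.4 247. ] rot [177.87   0.41 115.9 ] tip [516.  245.2 162. ] toe ang -154.1 along -132.3 lat -229.4 need dxy [  17.8 -276.4] F [ 0.3  -0.33 -1.3 ]
```

```bash
python3 -m pendant '[1,4,0,0.008,5,1,5,0,0,5,0.5,2,0,0,5,0,0,0,0,5,0,0,0,0,5]' >/dev/null;python3 tip.py|cut -c1-110
python3 - <<'E'
from bench import viewer
from h import *
s=viewer.snapshot("side");np.savez("side4.npz",**s)
cv2.imwrite("pics/s8.png",cv2.resize(s["frame"][190:310,190:310],None,fx=5,fy=5,interpolation=cv2.INTER_CUBIC))
E
```

```text
t 17.50 tcp [516.3 252.6 247.2] rot [177.89   0.46 116.13] tip [519.4 253.3 162.3] toe ang -153.8 along -140.0
```

View pics/s8.png

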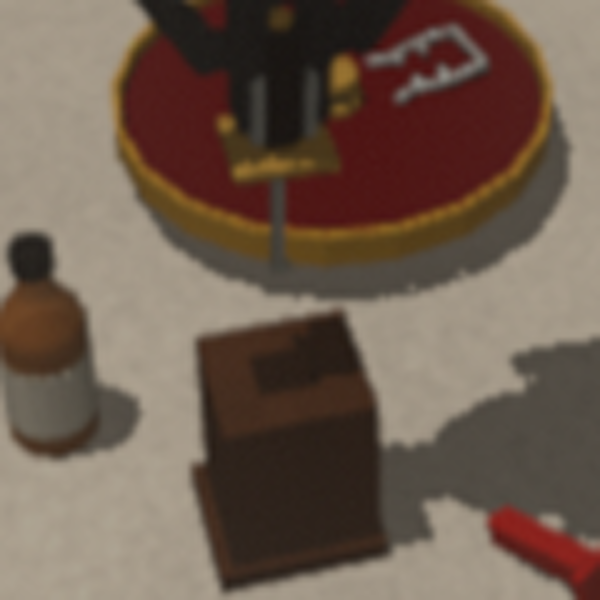

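The well is the dark rectangle around (285,370) in the crop, and the blade tip is at (278,270). It needs another 9 mm in y, then straight down.

```bash
python3 -m pendant '[0.2,3,0,0,5,0.2,4,0,0,5,0,1,0,0,5,0,0,-6,0,5,0,0,-9,0,5,0,0,-9,0,5,0,0,-6,0,5,0,0,0,0,5,0,0,0,0,5]' >/dev/null;python3 tip.py|cut -c1-110
python3 - <<'E'
from bench import viewer
from h import *
s=viewer.snapshot("side");np.savez("side5.npz",**s)
cv2.imwrite("pics/s9.png",cv2.resize(s["frame"][190:310,190:310],None,fx=5,fy=5,interpolation=cv2.INTER_CUBIC))
# expected well centre/corners
x=np.array([np.cos(np.radians(206.4)),np.sin(np.radians(206.4))]);y=np.array([-x[1],x[0]])
for a,b in((-13,-13),(17,-13),(17,13),(-13,13)):
    p=np.array([516.2,261.4])+a*x+b*y; print((proj(s,[*p,105])-190)*5)
E
```

```text
t 18.30 tcp [515.9 260.6 212.5] rot [178.02   0.46 116.11] tip [518.8 261.3 127.5] toe ang -153.9 along -144.4
[258.55801818 395.46005112]
[321.2838922  382.89744924]
[307.92269461 343.80828242]
[246.41264087 355.88743356]
```

View pics/s9.png

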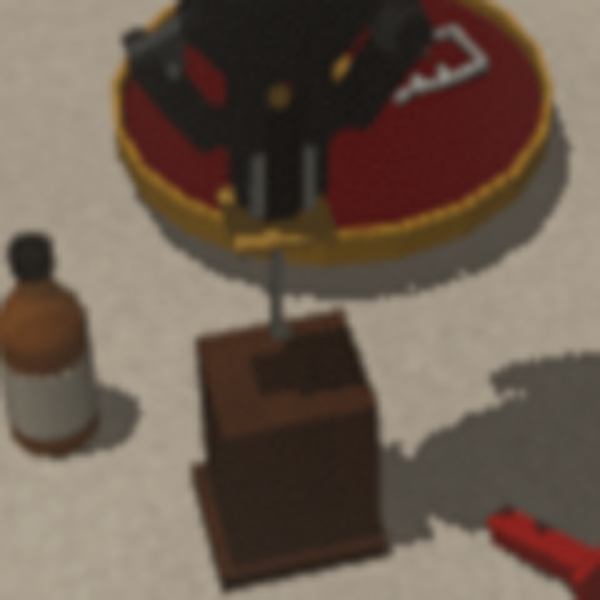

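```bash
python3 -m pendant '[0.5,0.5,-5,0,5,0,0,-7,0,5,0,0,-7,0,5,0,0,-5,0,5,0,0,0,0,5]' >/dev/null;python3 tip.py; python3 -m pendant '[0.2,0.2,-8,0,5,0,0,-9,0,5,0,0,-9,0,5,0,0,-9,0,5,0,0,-7,0,5,0,0,-3,0,5,0,0,0,0,5]' >/dev/null;python3 tip.py
```

```text
t 18.77 tcp [516.9 261.2 186.8] rot [177.94   0.47 116.1 ] tip [519.9 262.  101.9] toe ang -153.9 along -145.7 lat -240.2 need dxy [  13.9 -293.2] F [ 0.53  0.36 -1.46]
t 19.35 tcp [516.2 261.1 135.6] rot [178.05   0.46 116.09] tip [519.1 261.7  50.7] toe ang -153.9 along -144.9 lat -240.4 need dxy [  14.7 -292.9] F [-0.21  0.41 -0.74]
```

```bash
python3 -m pendant '[0.2,0.2,-5,0,5,0,0,-5,0,5,0,0,-3,0,5,0,0,0,0,5]' >/dev/null;python3 tip.py; python3 -m pendant '[0,0,-1.5,0,5,0,0,0,0,5]' >/dev/null;python3 tip.py;python3 -m pendant '[0,0,-1.5,0,5,0,0,0,0,5]' >/dev/null;python3 tip.py
```

```text
t 19.68 tcp [516.8 261.4 121.7] rot [178.01   0.46 116.09] tip [519.7 262.1  36.8] toe ang -153.9 along -145.6 lat -240.4 need dxy [  14.1 -293.3] F [ 0.71 -0.23 -1.7 ]
t 19.85 tcp [516.9 261.5 120.2] rot [177.99   0.47 116.1 ] tip [519.9 262.2  35.3] toe ang -153.9 along -145.8 lat -240.3 need dxy [  13.9 -293.4] F [ 0.05 -0.17 -2.51]
t 20.02 tcp [517.3 261.6 119.1] rot [177.94   0.47 116.09] tip [520.3 262.4  34.2] toe ang -153.9 along -146.2 lat -240.2 need dxy [  13.5 -293.6] F [ 0.45  0.65 -1.46]
```

```bash
for i in 1 2; do python3 -m pendant '[-0.2,0,-1,0,5,0,0,0,0,5]' >/dev/null;python3 tip.py|sed 's/toe.*F/F/';done
```

```text
t 20.18 tcp [517.5 261.8 118.7] rot [177.87   0.48 116.09] tip [520.7 262.5  33.8] F [-0.4   0.12 -1.43]
t 20.35 tcp [517.8 262.  118.6] rot [177.79   0.48 116.09] tip [521.1 262.8  33.7] F [-0.16 -0.16 -1.14]
```

```bash
python3 -m pendant '[0,0,0,0,18,0,0,0,0,24,0,0,0,0,40,0,0,0,0,85,0,0,0,0,85,0,0,0,0,85,0,0,0,0,85]'; python3 tip.py|cut -c1-100;python3 - <<'E'
from bench import viewer
from h import *
s=viewer.snapshot("side");np.savez("side6.npz",**s)
cv2.imwrite("pics/s10.png",cv2.resize(s["frame"][190:310,190:310],None,fx=5,fy=5,interpolation=cv2.INTER_CUBIC))
E
```

```text
time: 20.93
tool_pos: [518.3, 262.2, 119.1]
tcp_rot: [177.7, 0.5, 116.1]
ft_force: [-0.2, 0.1, -0.1]
finger_gap: 82.2
t 20.93 tcp [518.3 262.2 119.1] rot [177.72   0.49 116.1 ] tip [521.6 263.   34.2] toe ang -153.9 al
```

View pics/s10.png

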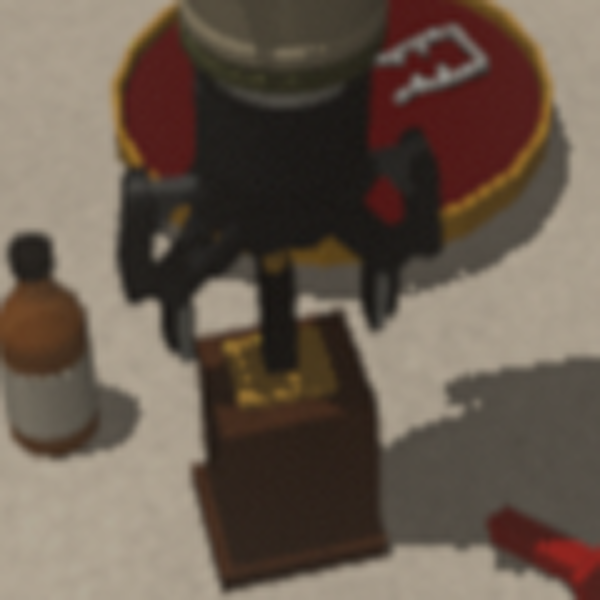

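The pick stands on the stand, with its collar at (285,365) in the crop and the fingers open to either side of the handle. I'll retreat straight up, then move aside and do the final checks.

```bash
python3 -m pendant '[0,0,4,0,85,0,0,10,0,85,0,0,15,0,85,0,0,20,0,85,0,0,20,0,85,0,0,20,0,85,0,0,20,0,85,0,0,10,0,85]'; python3 -m pendant '[-10,0,0,0,85,-20,-5,0,0,85,-20,-5,0,0,85,-20,-5,0,0,85,-20,-5,0,0,85,-10,0,0,0,85,0,0,0,0,85]';python3 - <<'E'
from bench import viewer,sensors
from h import *
np.set_printoptions(precision=1,suppress=True)
s=viewer.snapshot("side");np.savez("side7.npz",**s);cv2.imwrite("pics/s11.png",s["frame"])
t=viewer.snapshot("top");np.savez("top7.npz",**t);cv2.imwrite("pics/t11.png",t["frame"])
E
```

```text
time: 21.65
tool_pos: [515.2, 261.0, 244.1]
tcp_rot: [178.0, 0.5, 116.1]
ft_force: [0.6, 0.2, 1.2]
finger_gap: 84.9
time: 22.23
tool_pos: [414.3, 240.8, 252.6]
tcp_rot: [177.4, 0.5, 116.0]
ft_force: [-0.2, -0.4, -0.5]
finger_gap: 85.2
```

View pics/s11.png

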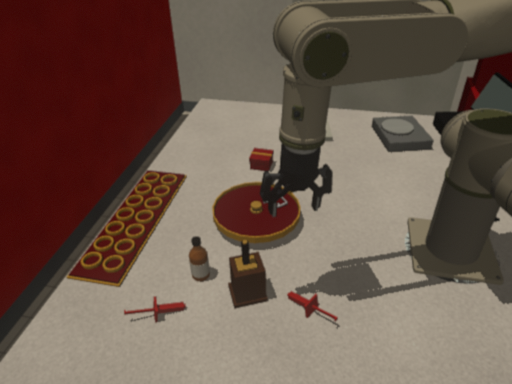

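View pics/t11.png

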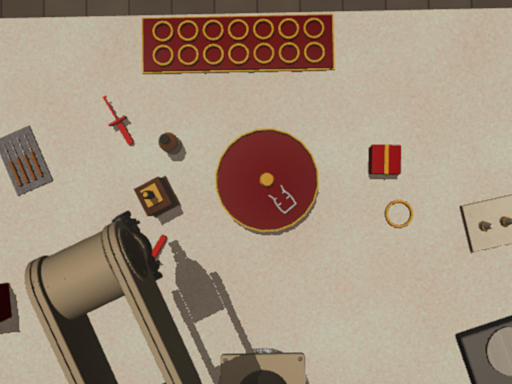

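In the top view the pick is home in the stand at (155,195). The ring lies at (284,200), clear of the spindle at (266,179) and inside the tray. The bottle, box and bangle look unmoved. I'll put numbers on these.

Run:
```python
from h import *
np.set_printoptions(precision=1,suppress=True)
t=dict(np.load("top7.npz"));t0=dict(np.load("top0.npz"));s=dict(np.load("side7.npz"))
def mask(s,lo,hi,box):
    m=cv2.inRange(hsv(s),lo,hi);o=np.zeros_like(m);x0,y0,x1,y1=box;o[y0:y1,x0:x1]=m[y0:y1,x0:x1];return o
m=mask(t,(0,0,90),(180,90,255),(262,184,302,220));P=np.array([ray(t,p[0],49)[:2] for p in cv2.findNonZero(m)],np.float32)
r=cv2.minAreaRect(P);print("ring",r);print(cv2.boxPoints(r))
C=cloud(t);zz=C[m>0][:,2];print("ring z",np.percentile(zz,[10,50,90]))
for n,q in(("before",t0),("after",t)):
    m=mask(q,(15,90,60),(35,255,255),(135,180,170,212));P=np.array([ray(q,p[0],111)[:2] for p in cv2.findNonZero(m)],np.float32)
    print(n,"collar",cv2.minAreaRect(P))
    C=cloud(q);mm=(C[...,2]>165)&(C[...,2]<185);mm[:,:135]=0;mm[:,170:]=0;mm[:180]=0;mm[212:]=0
    print("handle top",mm.sum(),C[mm].mean(0))
    m=mask(q,(15,90,60),(35,255,255),(380,195,418,232));print("bangle",cv2.minEnclosingCircle(cv2.findNonZero(m)))
    m=mask(q,(0,150,90),(35,255,255),(362,138,410,185));M=cv2.moments(m,True);print("box",M['m10']/M['m00'],M['m01']/M['m00'])
d=cv2.absdiff(t["frame"],t0["frame"]).max(2);print("bottle diff",d[128:160,155:190].max())
```

```text
ring ((487.3242492675781, -68.31426239013672), (99.52039337158203, 46.531856536865234), 38.74480056762695)
[[ 434.   -81.3]
 [ 463.1 -117.6]
 [ 540.7  -55.3]
 [ 511.6  -19. ]]
ring z [41.  47.3 52.9]
before collar ((516.121337890625, 261.0818786621094), (48.67283630371094, 41.787899017333984), 25.914688110351562)
handle top 54 [516.8 260.8 175.7]
bangle ((398.5, 213.5), 14.30044937133789)
box 385.4216216216216 158.9972972972973
after collar ((516.5537719726562, 261.2728271484375), (47.48231887817383, 41.76873779296875), 25.997785568237305)
handle top 57 [517.4 261.3 175.3]
bangle ((398.5, 213.5), 14.30044937133789)
box 385.4981084489281 159.01134930643127
bottle diff 19
```

```bash
python3 -m pendant '[0,0,0,0,85,0,0,0,0,85]'; python3 -c "
from bench import job
print(job.hand_in())"
```

```text
time: 22.5
tool_pos: [417.0, 241.0, 252.9]
tcp_rot: [177.3, 0.5, 116.0]
ft_force: [-0.5, -0.6, -0.6]
finger_gap: 84.5
the job is handed in; nothing more can be done
None
```

I drew the ring off the spindle with the pick, left it lying on the tray, put the pick back in its stand and handed the job in at about 22.5 s. The hand-in reports no verdict.

- **Forces:** I felt for the tray with about 2 N. Pulling on the bridge took about 10 N at the wrist until the ring let go. These readings were taken only at the end of each move, so short peaks in between would not show.
- **Ring:** it lies inside the tray with its centre about 59 mm from the spindle axis and its open ends about 33 mm away. My last fit of its outline also picked up rim pixels and came out 99 mm long instead of 63 mm. I therefore worked out the centre from the opening end and the pull direction. I did not measure the tilt separately, but the ring looks flat and its depth readings are about 41 to 53 mm.
- **Pick:** it stands released and upright. The collar and handle top are within about 1 mm of where they started.
- **Bystanders:** box, bangle and bottle show no movement in the before and after pictures.
- **Robot:** the fingers are open, about 100 mm from the stand, and touch nothing. The tool had drifted to about 2 to 3° of tilt along the way; I allowed for it when hooking the ring and seating the pick.

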